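# Shut the oven's vent flap with the hook pole

### The arm

A 7-joint arm with a two-finger parallel gripper is mounted at the origin on a cart in front of the work surface, level with it; the furniture and walls round the work are solid. World frame = base frame: x ahead of the robot, y to its left, z up, the work surface at z = 0. Lengths are in mm, angles in degrees, forces in N, time in s.
With the tool pointing down it reaches from about 425 to 875 mm from the base axis. Payload 8.4 kg.
Tool frame: the origin (TCP) lies at the very end of the fingers, on their centre line; the grasp point (between the pads) lies 19 mm behind it; z points along the fingers, y is the line along which they close (so a half turn about z gives the same grasp; the last joint's range is limited). The gripper opens to 85 mm and grips with 20 to 120 N. Pads are 22 mm wide; open, the fingers measure 114 mm over their backs; the gripper's body (76 mm by 85 mm) begins 54 mm behind the grasp point. The pads swing forward as they close: fully open they stand 13 mm farther back than shut.
Start: joints at [-71.402, 19.091, 2.286, 83.961, -0.768, 76.965, -3.352], TCP at [267.295, 592.467, 231.308] pointing down, gripper open.
Joint ranges: [-147.57, 147.57], [-21.85, 119.76], [-74.77, 79.35], [14.55, 137.4], [-85.83, 265.84], [4.83, 119.75], [-152.11, 152.11]. Speed limits (degrees/s): [127.2, 127.2, 159.86, 159.86, 180, 180, 180].

### API

Orientations are given as [roll, pitch, yaw] about the fixed x, y, z axes, in that order (R = Rz(yaw) Ry(pitch) Rx(roll)).
In Python, from station import * gives the robot as it stands.
- The arm moves only by the shell command python3 -m inch 'ROWS' [FORCE]. ROWS is JSON, a list of rows, each an object of numbers: "tx", "ty", "tz": the shift along the tool's x, y, z in cm; "rx", "ry", "rz": the turn, a rotation vector about the tool's x, y, z in degrees; "grip": the finger opening in cm, from 0 to 8.54. A call has 1 to 12 rows; each row is the pose to reach, as a shift and turn from the pose commanded when the call began, along the tool's axes at that moment; what a row does not reach only later rows make up. A row lasts 1/10 s, in which the tool goes at most 50 mm and 8.59 degrees, less where a joint would pass 70% of its speed; a pose out of reach is approached as far as the arm can. A call with a gripper value outside its range is refused whole. The fingers move at their own pace and stop on an object; FORCE is the grip in N (left out, the last holds). Time passes only in rows, so rows that repeat a pose let the fingers close. It gives the time, the measured TCP pose, the force, the opening and the grip force at its end, in the units of the state.
- get_obs(): the state, without advancing time (a new reading comes with each control period).
- get_image(name): name is "scene" or "side" or "wrist"; returns (picture, depth): 384x512x3 uint8, red, green, blue; 384x512 float32, mm along the optical axis (not along the pixel's ray), 0 where there is no reading.
- camera_model(name): a dict with "vfov" (degrees; the focal length in pixels is half the picture's height over the tangent of half this angle, whatever the lens; pixels are square), "cx", "cy" (the principal point, pixels), "position" and "attitude" of the camera in the world. Camera axes: x right, y down, z forward; pixel columns grow to the right and rows downward; lengths in mm; the calibration is good to about 2 mm. A picture is of the moment at which its call begins: read the wrist's pose just before it. camera_model takes no time and is no camera call; for the wrist camera it gives the pose at the moment of the call.
- hand_in(): hands the job in; it is judged then, once.
The state is a dict: "t": time; "joints": joint angles; "qd": joint speeds; "tau": joint torques, N m; "ee_pos": TCP position; "orientation": TCP orientation; "force": force on the tool from outside, world axes, zero at the start; "ft_torque": the same for the moment, N m; "grip_width": opening from 0.0 (shut) to 1.0 (fully open); "grasp_force": force on a finger pad.
Only numpy, scipy, OpenCV 4.12 (cv2) and the standard library are available. Lean on these libraries where they do the work, as an engineer would, in place of code of your own. Each camera call takes 0.05 s, during which the arm holds its last target. There are 200 camera calls.

### The job

The vent flap of the hot bench-top oven stands open: draw the hook pole out from under the riser shelf by its neck, lay it flat on the worktop clear of the shelf and let go, then take it again by the wooden handle. Put its hook up through the flap's ring eye from below, pull the flap fully shut by the ring, unhook, and lay the pole back down flat on the worktop, clear of the shelf. Keep the gripper and arm off the oven, and do not shift or tip any of the other things standing about.

Things in the scene. Friction and masses are not known exactly. Their poses are not given: they have to be found in the camera images.
- oven: Fixed bench-top oven, aluminium, hot, 200 deep x 300 wide x 360 mm tall; origin under its centre, local -x is the front (100 mm from the origin), z up. Its front opening spans local y -112 to +112, z 155 to 330 mm; above it is a 20 mm lintel, below it, at z 115 mm, a door handle that stands 22 mm out. A wall cabinet hangs above (from world x 0.62 back, underside z 0.52; door handles to x 0.58).
- flap (a joint): Vent flap in that opening, hinged along its bottom edge (local x -94, z 155 mm of the oven); 218 wide, 155 tall, 8 thick. 0 = shut (upright, flush with the front), positive = top tilted inward away from the front, stop at 0.7 rad. It stays where it is left: its friction and weight need 2 to 4 N of pull at the ring to shut it.
- ring (a point): Centre of the steel ring eye on the front of the flap: 125 mm above the hinge, 44 mm in front of the flap's middle plane. The ring stands out flat like a shelf (its hole looks up and down when the flap is shut, and tilts back with the flap), 42 mm outside, 32 mm hole, 5 mm thick; point axes: x and y in the ring's plane (-x straight out of the flap), z through the hole.
- riser: Fixed bamboo riser shelf, 220 long (its x) x 150 wide (its y) x 90 mm tall with 8 mm rims on top; origin under its centre. It is a tunnel along its x: side walls at y +-67 (12 thick), open at both ends, 78 mm headroom. The pole is stored inside with its hook end out beyond the +x end.
- pole: Hook pole, 0.2 kg, 270 mm long. Axes: x along it to the hook, z up as it lies; origin on the underside below the middle of the handle. Wooden handle x -50 to 50, 24 wide (y), 28 tall; then a steel flat bar 9 wide, z 6 to 22 mm, to x 205; a foot 22 wide, 7 tall at x 185 to 199. Lies steadily on handle and foot, hook up. Stored, some 110 to 130 mm of bar and hook show.
- pole_grip (a point): Middle of the wooden handle (pole x 0, z 18 mm); where to hold it in use, across the 24 mm width.
- pole_neck (a point): Point on the bar (pole x 160, z 18 mm), 55 mm behind the hook: free to pinch across the 9 mm width while the pole is stored.
- pole_hook (a point): Middle of the upright hook finger (pole x 215, z 44 mm), the part that sits in the ring. The finger is 8 mm thick, rises at the end of the bar to z 66 mm and leans slightly back towards the handle (to x 210) at its tip.
- jar_a: Bystander: spice jar with red cap, 45 mm across, 106 tall, stands on the riser; origin under its centre.
- jar_b: Bystander: small salt mill, 44 mm across, 90 tall, stands on the riser; origin under its centre.
- mug: Bystander: striped mug, 92 x 127 mm with its handle, 95 tall; origin under its centre.
- tub: Bystander: yoghurt tub, 72 mm across, 71 tall; origin under its centre.
- tin: Bystander: food tin, 76 mm across, 58 tall; origin under its centre.
- jar_c: Bystander: squat glass jar with white lid, 62 mm across, 99 tall; origin under its centre.
- oil: Bystander: dark oil bottle, 66 mm across, 236 tall; origin under its centre.
- grinder: Bystander: pepper grinder, 57 mm across, 185 tall; origin under its centre.

How it is judged:
By the outcome, as a careful person would: the job done as asked, in the order asked, and still so for the second after the job is handed in, with the robot touching nothing.
It also fails if it takes over 64 s, if anything falls off the work surface, if the arm or the gripper's body presses on something with over 40 N, if the wrist force passes 120 N, or if a joint passes its speed limit or range.

## Working session

There is one attempt and no reset: what is moved stays moved. The work goes in short steps, Python scripts to look and compute and a shell command to move; the robot and the scene stay as the last step left them, time stands still between calls to the robot, and variables do not carry over. Pictures are saved under pics/ and viewed, at most 10 in all, crops included, and the job is handed in when it is done.

```bash
ls; mkdir -p pics; cat > h.py <<'E'
from station import *
import numpy as np, cv2
from scipy.spatial.transform import Rotation as R
def cam(n):
    m=camera_model(n); p,d=get_image(n); return m,p,d
def rot(m):
    a=np.array(m["attitude"],float)
    return a if a.shape==(3,3) else R.from_euler('xyz',a,degrees=True).as_matrix()
def cloud(m,d):
    f=192/np.tan(np.radians(m["vfov"]/2)); v,u=np.mgrid[:384,:512]
    P=np.stack([(u-m["cx"])/f*d,(v-m["cy"])/f*d,d],-1)
    W=P@rot(m).T+np.array(m["position"]); W[d==0]=np.nan; return W
E
python3 - <<'E'
from h import *
print(get_obs())
for n in("scene","side"):
    m,p,d=cam(n); print(n,m); np.savez(f"pics/{n}.npz",W=cloud(m,d),p=p)
    cv2.imwrite(f"pics/{n}0.png",p[...,::-1])
E
```

```text
pics
{'t': 0.0, 'joints': array([-71.40066835,  19.13236934,   2.2855083 ,  84.01470727,
        -0.76776279,  76.96306463,  -3.35280542]), 'qd': array([-0.05537291, -0.0600023 , -0.01111714, -0.05673327, -0.08932224,
       -0.04702208, -0.05056747]), 'tau': array([-4.33628702e-05, -6.58546400e+01,  1.36528306e+00, -4.05556190e+01,
        1.67408417e-02,  1.26132974e-02, -1.08404549e-05]), 'ee_pos': array([267.15201308, 592.04541607, 230.38341771]), 'orientation': array([-1.79905349e+02,  6.76449964e-03,  1.55714039e+02]), 'force': array([-0.110001  ,  0.79646332,  0.45712768]), 'ft_torque': array([-0.02656871, -0.03081634,  0.02611208]), 'grasp_force': 0.0, 'grip_width': 1.002092702677511}
scene {'vfov': 44.475783979784424, 'cx': 262.78563801325726, 'cy': 195.52736302552057, 'position': array([ 137.61348762,  528.56035415, 1429.42492003]), 'attitude': array([-145.36373607,   -0.600787  , -147.62636954])}
side {'vfov': 44.562611517144475, 'cx': 249.1047865906357, 'cy': 184.38220711130654, 'position': array([-779.47442143,  169.00296268, 1439.92667254]), 'attitude': array([-131.56510439,    0.29282763, -105.61918106])}
```

View pics/scene0.png

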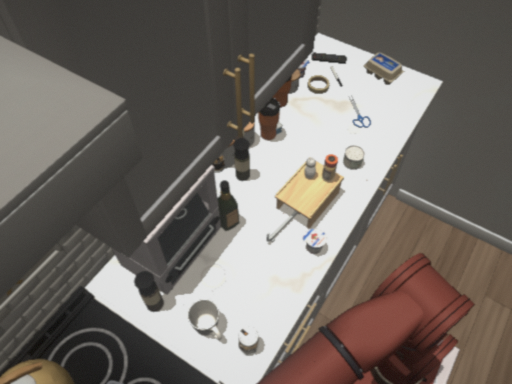

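View pics/side0.png

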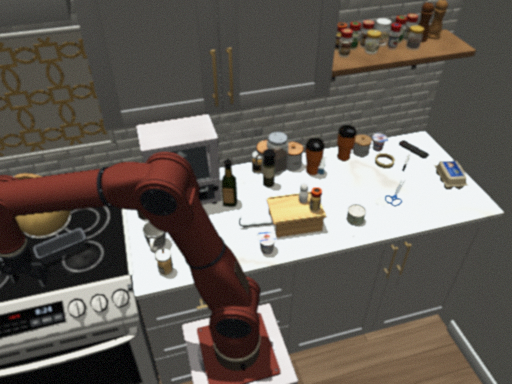

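The scene picture shows the riser around (310,190), pole bar (275-297, 213-238) with the hook at (268,238), oven front at (165-220, 175-285), oil (228,208), mug (205,317), jar_c (248,338), tub (315,240), tin (354,156). Side view agrees.

```bash
python3 - <<'E'
from h import *
z=np.load("pics/scene.npz");W=z["W"]
for n,u,v in [("pole",293,217),("pole",285,224),("pole",278,230),("hook",269,238),("hook",270,235),("hook",267,238),("tub",315,235),("mug",205,310),("jarc",248,333),("oil",226,190),("tin",354,152),("grinder?",242,148),("jarw",148,280),("table",280,270),("ovtop",140,215),("ovfr",215,175)]:
    print(n,u,v,W[v,u].round(0))
# top-down orthographic map: height & color, 2mm px, x 250..850, y -400..500
img=np.zeros((600,800,3),np.uint8);H=np.full((600,800),-99.)
for s in("side","scene"):
    q=np.load(f"pics/{s}.npz");P=q["W"].reshape(-1,3);c=q["p"].reshape(-1,3)
    ok=np.isfinite(P[:,0])&(P[:,2]<480)&(P[:,2]>-30)
    for (x,y,h),k in zip(P[ok],c[ok]):
        if s=="side" : continue
        i=int((900-x)/1.2);j=int((600-y)/1.2)
        if 0<=i<598 and 0<=j<798:
            S=(slice(i,i+3),slice(j,j+3))
            m=H[S]<h; H[S][m]=h; img[S][m]=k
for y in range(-300,600,100): cv2.putText(img,str(y),(int((600-y)/1.2),595),0,.35,(255,0,0))
for x in range(200,900,100): cv2.putText(img,str(x),(0,int((900-x)/1.2)),0,.35,(255,0,0)) 
cv2.imwrite("pics/top.png",img[...,::-1])
E
```

```text
pole 293 217 [ 513. -294.   -2.]
pole 285 224 [ 516. -242.   20.]
pole 278 230 [ 523. -205.   24.]
hook 269 238 [ 534. -164.   20.]
hook 270 235 [ 541. -183.    4.]
hook 267 238 [ 533. -149.   43.]
tub 315 235 [ 397. -233.   68.]
mug 205 310 [564. 164.  26.]
jarc 248 333 [398. 171.  97.]
oil 226 190 [ 684. -140.  218.]
tin 354 152 [ 450. -640.   55.]
grinder? 242 148 [ 757. -338.  180.]
jarw 148 280 [707. 220. 183.]
table 280 270 [444. -90.  -0.]
ovtop 140 215 [629. 218. 594.]
ovfr 215 175 [ 858. -295.    0.]
```

View pics/top.png

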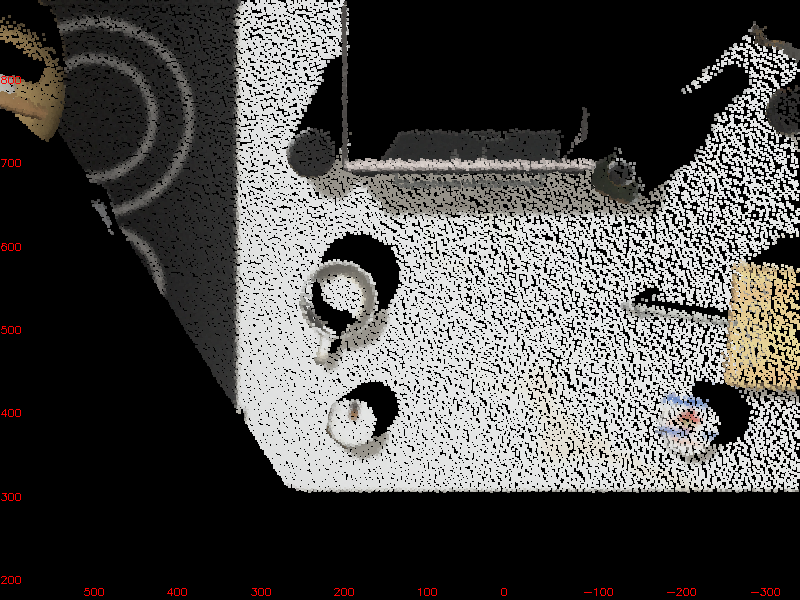

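The top map: oven front edge x≈695 spanning y≈190…-110, oil at (684,-140), jar at (707,220), mug (540,200), jar_c (395,175), tub (390,-235), pole bar from (535,-150) to (518,-276) into the riser.

```bash
python3 - <<'E'
from h import *
for s in("scene","side"):
    P=np.load(f"pics/{s}.npz")["W"].reshape(-1,3);P=P[np.isfinite(P[:,0])]
    def box(x0,x1,y0,y1,z0,z1): return P[(P[:,0]>x0)&(P[:,0]<x1)&(P[:,1]>y0)&(P[:,1]<y1)&(P[:,2]>z0)&(P[:,2]<z1)]
    print(s)
    # oven lower front & lintel
    for nm,z0,z1 in(("low",30,100),("low2",130,150),("lintel",333,356)):
        b=box(660,720,-90,180,z0,z1)
        if len(b)>20:
            k=np.polyfit(b[:,1],b[:,0],1); r=b[:,0]-np.polyval(k,b[:,1]); b=b[abs(r)<8];k=np.polyfit(b[:,1],b[:,0],1);print(nm,len(b),k,"y",b[:,1].min(),b[:,1].max(),"x@40",np.polyval(k,40), np.std(b[:,0]-np.polyval(k,b[:,1])))
    b=box(600,720,-250,300,340,370); print("ovtop y",np.percentile(b[:,1],[1,99]) if len(b) else None)
    # flap
    b=box(700,860,-60,140,165,320); print("flap n",len(b))
    if len(b)>30:
        A=np.c_[b[:,1:3],np.ones(len(b))]; m=np.ones(len(b),bool)
        for _ in range(8):
            k=np.linalg.lstsq(A[m],b[m,0],rcond=None)[0]; r=b[:,0]-A@k; m=abs(r)<5
        print("plane x=ay+bz+c",k,m.sum(),"q",np.degrees(np.arctan(k[1])))
        o=b[r<-12]; print("ring pts",len(o),o.mean(0) if len(o) else 0, o.min(0) if len(o) else 0,o.max(0)if len(o) else 0)
    # pole
    b=box(480,570,-265,-120,10,30); k=np.polyfit(b[:,1],b[:,0],1);r=b[:,0]-np.polyval(k,b[:,1]);b=b[abs(r)<8];k=np.polyfit(b[:,1],b[:,0],1)
    print("pole",len(b),k,np.polyval(k,-160),"yaw",90-np.degrees(np.arctan(k[0])),b[:,1].max(), 'zmed',np.median(b[:,2]))
    b=box(480,570,-200,-120,38,75);print("hook",len(b),b.mean(0),b.max(0)) if len(b) else 0
    b=box(400,640,-520,-250,80,101); (c,sz,a)=cv2.minAreaRect(b[:,:2].astype(np.float32));print("riser",len(b),c,sz,a, cv2.boxPoints((c,sz,a)).round().tolist())
E
```

```text
scene
low 434 [-8.80464558e-04  6.96716127e+02] y -89.10079312713026 178.27296849162138 x@40 696.680908007933 1.9567621967671383
low2 256 [-4.60526313e-03  7.00217198e+02] y -89.12661670336718 179.80638066429316 x@40 700.032987210099 1.68094947985777
lintel 375 [-7.04294295e-03  7.00083222e+02] y -88.62927635709661 179.7393680206444 x@40 699.801504266874 1.3392433847295875
ovtop y [-108.34925847  186.89012134]
flap n 1370
plane x=ay+bz+c [-4.61829921e-03  4.60842483e-01  6.30093639e+02] 1296 q 24.742257949958876
ring pts 36 [708.21899828  39.13982391 292.77138345] [700.31161622  18.56045184 283.68947977] [722.90869239  59.03188035 301.17886913]
pole 90 [1.47923822e-01 5.55503049e+02] 531.8352378564243 yaw 81.58560827151301 -132.18570890398166 zmed 20.90402218548013
hook 15 [ 534.44630813 -151.57705831   55.11037023] [ 539.66243073 -145.75279788   66.29118811]
riser 1870 (504.639892578125, -380.7398376464844) (223.9105682373047, 152.03573608398438) 85.28948974609375 [[420.0, -486.0], [571.0, -499.0], [590.0, -275.0], [438.0, -263.0]]
side
low 173 [-3.24853698e-02  6.93248077e+02] y -8
[... 301 characters left out ...]
513815165 3.2499604516037395
ovtop y [-106.66961944  185.28089016]
flap n 555
plane x=ay+bz+c [-2.08925964e-02  4.53891078e-01  6.29964573e+02] 335 q 24.41287416597605
ring pts 21 [726.16877153  16.80679015 273.00350344] [703.50909184 -53.03960974 207.99110623] [746.64027882  41.75113174 290.98638772]
pole 76 [1.68819789e-01 5.56910066e+02] 529.8988997010935 yaw 80.4176892433815 -147.27732872097843 zmed 18.448533327482778
hook 13 [ 528.90203759 -149.84855713   52.03110332] [ 538.28247462 -145.06393666   70.0796814 ]
riser 1188 (502.7287292480469, -382.60333251953125) (220.24903869628906, 160.1230010986328) 85.11310577392578 [[414.0, -486.0], [573.0, -499.0], [592.0, -280.0], [432.0, -266.0]]
```

```bash
cat >> h.py <<'E'
def go(p,rpy):
    """rows values (cm, deg) from present pose to world p,rpy"""
    o=get_obs(); A=R.from_euler('xyz',o["orientation"],degrees=True); B=R.from_euler('xyz',rpy,degrees=True)
    t=A.inv().apply(np.array(p)-o["ee_pos"])/10; r=(A.inv()*B).as_rotvec(degrees=True)
    print("t",t.round(2),"r",r.round(1),"| from",o["ee_pos"].round(1),o["orientation"].round(1),"t=",round(o["t"],2))
E
python3 - <<'E'
from h import *
go([450,150,260],[180,0,125]); go([525,-204,150],[180,0,81.5])
E
```

```text
t [-34.85 -32.78  -2.9 ] r [-0.1  0.  30.7] | from [267.2 592.1 230.5] [-179.9    0.   155.7] t= 0.1
t [-56.24 -61.95   8.15] r [-0.1  0.1 74.2] | from [267.2 592.1 230.5] [-179.9    0.   155.7] t= 0.1
```

```bash
python3 -m inch '[{"tx":-34.8,"ty":-32.8,"tz":-3,"rz":31},{"tx":-34.8,"ty":-32.8,"tz":-3,"rz":31},{"tx":-34.8,"ty":-32.8,"tz":-3,"rz":31},{"tx":-34.8,"ty":-32.8,"tz":-3,"rz":31},{"tx":-34.8,"ty":-32.8,"tz":-3,"rz":31},{"tx":-34.8,"ty":-32.8,"tz":-3,"rz":31},{"tx":-34.8,"ty":-32.8,"tz":-3,"rz":31},{"tx":-34.8,"ty":-32.8,"tz":-3,"rz":31},{"tx":-34.8,"ty":-32.8,"tz":-3,"rz":31},{"tx":-34.8,"ty":-32.8,"tz":-3,"rz":31}]'
python3 - <<'E'
from h import *
go([525,-204,150],[180,0,81.5])
E
```

```text
t [-56.24 -61.95   8.15] r [-0.1  0.1 74.2] | from [267.2 592.1 230.5] [-179.9    0.   155.7] t= 0.1schema error: expected keys tx, ty, tz, rx, ry, rz, grip
```

```bash
python3 -m inch '[{"tx":-34.8,"ty":-32.8,"tz":-3,"rx":0,"ry":0,"rz":31,"grip":5},{"tx":-34.8,"ty":-32.8,"tz":-3,"rx":0,"ry":0,"rz":31,"grip":5},{"tx":-34.8,"ty":-32.8,"tz":-3,"rx":0,"ry":0,"rz":31,"grip":5},{"tx":-34.8,"ty":-32.8,"tz":-3,"rx":0,"ry":0,"rz":31,"grip":5},{"tx":-34.8,"ty":-32.8,"tz":-3,"rx":0,"ry":0,"rz":31,"grip":5},{"tx":-34.8,"ty":-32.8,"tz":-3,"rx":0,"ry":0,"rz":31,"grip":5},{"tx":-34.8,"ty":-32.8,"tz":-3,"rx":0,"ry":0,"rz":31,"grip":5},{"tx":-34.8,"ty":-32.8,"tz":-3,"rx":0,"ry":0,"rz":31,"grip":5},{"tx":-34.8,"ty":-32.8,"tz":-3,"rx":0,"ry":0,"rz":31,"grip":5},{"tx":-34.8,"ty":-32.8,"tz":-3,"rx":0,"ry":0,"rz":31,"grip":5}]' 40
python3 - <<'E'
from h import *
go([525,-204,150],[180,0,81.5])
E
```

```text
t: 1.1
ee_pos: [450.6, 146.2, 261.6]
orientation: [180.0, 0.0, 124.5]
force: [-0.2, 0.5, 0.1]
grip_width: 0.588
grasp_force: 0.0
t [-33.07 -13.7   11.16] r [ 0.  0. 43.] | from [450.6 146.2 261.6] [180.    0.  124.5] t= 1.1
```

```bash
python3 -m inch '[{"tx":-33.1,"ty":-13.7,"tz":5,"rx":0,"ry":0,"rz":43,"grip":5},{"tx":-33.1,"ty":-13.7,"tz":5,"rx":0,"ry":0,"rz":43,"grip":5},{"tx":-33.1,"ty":-13.7,"tz":5,"rx":0,"ry":0,"rz":43,"grip":5},{"tx":-33.1,"ty":-13.7,"tz":5,"rx":0,"ry":0,"rz":43,"grip":5},{"tx":-33.1,"ty":-13.7,"tz":5,"rx":0,"ry":0,"rz":43,"grip":5},{"tx":-33.1,"ty":-13.7,"tz":5,"rx":0,"ry":0,"rz":43,"grip":5},{"tx":-33.1,"ty":-13.7,"tz":5,"rx":0,"ry":0,"rz":43,"grip":5},{"tx":-33.1,"ty":-13.7,"tz":11,"rx":0,"ry":0,"rz":43,"grip":5},{"tx":-33.1,"ty":-13.7,"tz":11,"rx":0,"ry":0,"rz":43,"grip":5},{"tx":-33.1,"ty":-13.7,"tz":11,"rx":0,"ry":0,"rz":43,"grip":5},{"tx":-33.1,"ty":-13.7,"tz":11,"rx":0,"ry":0,"rz":43,"grip":5}]'
python3 - <<'E'
from h import *
m,p,d=cam("wrist"); W=cloud(m,d); cv2.imwrite("pics/w1.png",p[...,::-1]); np.save("pics/w1.npy",W)
P=W.reshape(-1,3);P=P[np.isfinite(P[:,0])]
b=P[(abs(P[:,0]-530)<45)&(P[:,1]>-255)&(P[:,1]<-120)&(P[:,2]>12)&(P[:,2]<30)]
k=np.polyfit(b[:,1],b[:,0],1);r=b[:,0]-np.polyval(k,b[:,1]);b=b[abs(r)<9];k=np.polyfit(b[:,1],b[:,0],1)
print(len(b),k,"yaw",90-np.degrees(np.arctan(k[0])),np.polyval(k,-204),b.max(0))
b=P[(abs(P[:,0]-530)<35)&(P[:,1]>-200)&(P[:,1]<-120)&(P[:,2]>40)&(P[:,2]<72)];print("hook",len(b),b.mean(0) if len(b) else 0,b.max(0) if len(b) else 0)
b=P[(abs(P[:,0]-530)<150)&(abs(P[:,1]+100)<80)];print("table z",np.median(b[:,2]))
go([525,-204,5],[180,0,81.5])
E
```

```text
t: 2.2
ee_pos: [526.0, -198.7, 152.3]
orientation: [180.0, -0.0, 81.8]
force: [-0.4, -0.6, 0.7]
grip_width: 0.584
grasp_force: 0.0
1095 [1.44408783e-01 5.57068507e+02] yaw 81.78279227125603 527.6091151912532 [ 539.01523555 -145.34843571   29.94238575]
hook 209 [ 534.91318487 -152.19614431   58.17695025] [ 539.00339931 -145.97459843   64.97840455]
table z -1.7339015085946983
t [-0.55 -0.1  14.79] r [ 0.1 -0.   0.3] | from [ 526.5 -198.7  152.9] [179.9  -0.   81.8] t= 2.25
```

View pics/w1.png

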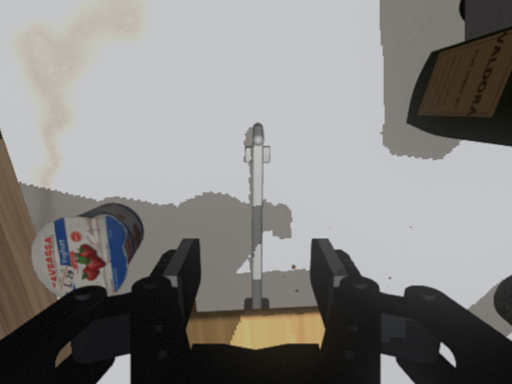

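The wrist picture shows the bar running vertically at column ~258, centred between the fingers, hook at (258,135), tub at left (85,250), riser edge at row 310.

```bash
python3 -m inch '[{"tx":-0.5,"ty":0.15,"tz":5,"rx":0,"ry":0,"rz":0,"grip":5},{"tx":-0.5,"ty":0.15,"tz":9,"rx":0,"ry":0,"rz":0,"grip":5},{"tx":-0.5,"ty":0.15,"tz":12,"rx":0,"ry":0,"rz":0,"grip":5},{"tx":-0.5,"ty":0.15,"tz":14,"rx":0,"ry":0,"rz":0,"grip":5},{"tx":-0.5,"ty":0.15,"tz":14.7,"rx":0,"ry":0,"rz":0,"grip":5},{"tx":-0.5,"ty":0.15,"tz":14.7,"rx":0,"ry":0,"rz":0,"grip":0},{"tx":-0.5,"ty":0.15,"tz":14.7,"rx":0,"ry":0,"rz":0,"grip":0},{"tx":-0.5,"ty":0.15,"tz":14.7,"rx":0,"ry":0,"rz":0,"grip":0},{"tx":-0.5,"ty":0.15,"tz":14.7,"rx":0,"ry":0,"rz":0,"grip":0},{"tx":-0.5,"ty":0.15,"tz":14.7,"rx":0,"ry":0,"rz":0,"grip":0},{"tx":-0.5,"ty":0.15,"tz":14.7,"rx":0,"ry":0,"rz":0,"grip":0},{"tx":-0.5,"ty":0.15,"tz":14.7,"rx":0,"ry":0,"rz":0,"grip":0}]' 60
```

```text
t: 3.45
ee_pos: [527.7, -205.0, 6.2]
orientation: [179.8, -0.0, 81.7]
force: [-1.5, 0.5, 6.5]
grip_width: 0.087
grasp_force: 60.0
```

```bash
python3 -m inch '[{"tx":0,"ty":0,"tz":-0.4,"rx":0,"ry":0,"rz":0,"grip":0},{"tx":1,"ty":0,"tz":-0.8,"rx":0,"ry":0,"rz":0,"grip":0},{"tx":3,"ty":0,"tz":-0.8,"rx":0,"ry":0,"rz":0,"grip":0},{"tx":5,"ty":0,"tz":-0.8,"rx":0,"ry":0,"rz":0,"grip":0},{"tx":7.5,"ty":0,"tz":-0.8,"rx":0,"ry":0,"rz":0,"grip":0},{"tx":10,"ty":0,"tz":-0.8,"rx":0,"ry":0,"rz":0,"grip":0},{"tx":12.5,"ty":0,"tz":-0.8,"rx":0,"ry":0,"rz":0,"grip":0},{"tx":15,"ty":0,"tz":-0.8,"rx":0,"ry":0,"rz":0,"grip":0},{"tx":17.5,"ty":0,"tz":-0.8,"rx":0,"ry":0,"rz":0,"grip":0},{"tx":20,"ty":0,"tz":-0.8,"rx":0,"ry":0,"rz":0,"grip":0},{"tx":22,"ty":0,"tz":-0.8,"rx":0,"ry":0,"rz":0,"grip":0},{"tx":23.5,"ty":0,"tz":-0.8,"rx":0,"ry":0,"rz":0,"grip":0}]'
```

```text
t: 4.65
ee_pos: [560.2, 30.3, 12.7]
orientation: [180.0, -0.0, 81.8]
force: [-0.9, 0.4, -1.6]
grip_width: 0.091
grasp_force: 58.9
```

```bash
python3 -m inch '[{"tx":0,"ty":0,"tz":0.4,"rx":0,"ry":0,"rz":0,"grip":0},{"tx":0,"ty":0,"tz":0.75,"rx":0,"ry":0,"rz":0,"grip":0},{"tx":0,"ty":0,"tz":0.75,"rx":0,"ry":0,"rz":0,"grip":0},{"tx":0,"ty":0,"tz":0.75,"rx":0,"ry":0,"rz":0,"grip":5},{"tx":0,"ty":0,"tz":0.75,"rx":0,"ry":0,"rz":0,"grip":5},{"tx":0,"ty":0,"tz":0.75,"rx":0,"ry":0,"rz":0,"grip":5},{"tx":0,"ty":0,"tz":0.75,"rx":0,"ry":0,"rz":0,"grip":5},{"tx":0,"ty":0,"tz":-1.5,"rx":0,"ry":0,"rz":0,"grip":5},{"tx":0,"ty":0,"tz":-4,"rx":0,"ry":0,"rz":0,"grip":5},{"tx":-4,"ty":0,"tz":-9,"rx":0,"ry":0,"rz":0,"grip":5},{"tx":-9,"ty":0,"tz":-11,"rx":0,"ry":0,"rz":0,"grip":5},{"tx":-13.5,"ty":0,"tz":-13,"rx":0,"ry":0,"rz":0,"grip":5}]'
python3 - <<'E'
from h import *
m,p,d=cam("wrist"); W=cloud(m,d); cv2.imwrite("pics/w2.png",p[...,::-1]); np.savez("pics/w2.npz",W=W,p=p)
P=W.reshape(-1,3);P=P[np.isfinite(P[:,0])]
o=get_obs()["ee_pos"];print(o,get_obs()["orientation"])
b=P[(abs(P[:,0]-550)<60)&(P[:,1]>-220)&(P[:,1]<110)&(P[:,2]>9)&(P[:,2]<36)]
k=np.polyfit(b[:,1],b[:,0],1);
for _ in range(4):
    r=b[:,0]-np.polyval(k,b[:,1]);b=b[abs(r)<15];k=np.polyfit(b[:,1],b[:,0],1)
print(len(b),k,"yaw",90-np.degrees(np.arctan(k[0])),b.min(0),b.max(0))
h=b[b[:,2]>24];print("handle z>24",len(h),h.mean(0),h.min(0),h.max(0))
b=P[(abs(P[:,0]-560)<45)&(P[:,1]>30)&(P[:,1]<110)&(P[:,2]>40)&(P[:,2]<72)];print("hook",len(b),b.mean(0) if len(b) else 0)
E
```

```text
t: 5.85
ee_pos: [542.8, -93.0, 137.2]
orientation: [179.9, -0.0, 81.8]
force: [1.5, -0.3, -0.2]
grip_width: 0.58
grasp_force: 0.0
[ 542.18068067 -102.9601838   140.67946403] [1.79685732e+02 1.25961623e-01 8.12363337e+01]
5529 [1.44552795e-01 5.56637748e+02] yaw 81.77470971689281 [ 519.63230171 -179.02284427    9.02527387] [567.22305815  43.24981071  28.30671912]
handle z>24 2949 [ 538.33938239 -126.21676795   25.80750764] [ 521.04787693 -179.02284427   24.00401251] [555.89264272 -79.42980415  28.30671912]
hook 0 0
```

View pics/w2.png

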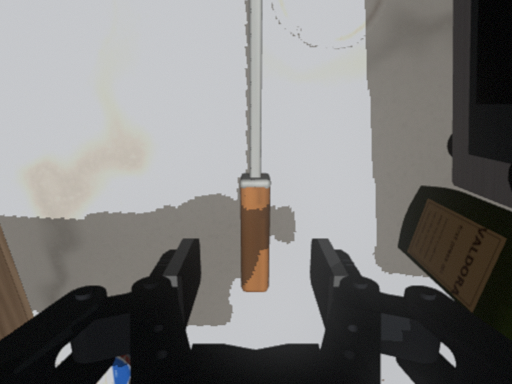

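The wrist picture shows the handle lying flat, upright at columns 241-270, rows 175-290, between the fingers, clear of everything.

```bash
python3 - <<'E'
from h import *
go([538,-129,4],[180,0,81.8])
E
```

```text
t [-2.61 -0.09 13.67] r [ 0.3  0.1 -0.6] | from [ 542.2 -103.   140.7] [1.797e+02 1.000e-01 8.120e+01] t= 5.9
```

```bash
python3 -m inch '[{"tx":-2.6,"ty":0,"tz":5,"rx":0,"ry":0,"rz":0,"grip":5},{"tx":-2.6,"ty":0,"tz":9,"rx":0,"ry":0,"rz":0,"grip":5},{"tx":-2.6,"ty":0,"tz":12,"rx":0,"ry":0,"rz":0,"grip":5},{"tx":-2.6,"ty":0,"tz":13.3,"rx":0,"ry":0,"rz":0,"grip":5},{"tx":-2.6,"ty":0,"tz":13.7,"rx":0,"ry":0,"rz":0,"grip":5},{"tx":-2.6,"ty":0,"tz":13.7,"rx":0,"ry":0,"rz":0,"grip":0},{"tx":-2.6,"ty":0,"tz":13.7,"rx":0,"ry":0,"rz":0,"grip":0},{"tx":-2.6,"ty":0,"tz":13.7,"rx":0,"ry":0,"rz":0,"grip":0},{"tx":-2.6,"ty":0,"tz":13.7,"rx":0,"ry":0,"rz":0,"grip":0},{"tx":-2.6,"ty":0,"tz":13.7,"rx":0,"ry":0,"rz":0,"grip":0},{"tx":-2.6,"ty":0,"tz":13.7,"rx":0,"ry":0,"rz":0,"grip":0},{"tx":-2.6,"ty":0,"tz":13.7,"rx":0,"ry":0,"rz":0,"grip":0}]' 100
```

```text
t: 7.1
ee_pos: [540.2, -117.7, 0.4]
orientation: [179.9, -0.0, 81.7]
force: [-0.9, -0.1, 8.0]
grip_width: 0.262
grasp_force: 100.2
```

```bash
python3 - <<'E'
from h import *
for s in("scene","side"):
    P=np.load(f"pics/{s}.npz")["W"].reshape(-1,3);P=P[np.isfinite(P[:,0])]
    b=P[(P[:,0]>550)&(P[:,0]<612)&(P[:,2]>505)&(P[:,1]<400)]
    print(s,len(b)); 
    if len(b): print(np.histogram(b[:,1],np.arange(-700,401,50)),b[:,2].min())
go([440,0,240],[180,0,0]); go([440,39.5,219],[180,5,0]);print(get_obs()["joints"].round(0))
E
```

```text
scene 1537
(array([  0,   0,   0,   0,   0,   0,   0,   0,   0,   0,  12, 380, 409,
         0,   0,   0,   0,   0,   0, 134, 598,   4]), array([-700, -650, -600, -550, -500, -450, -400, -350, -300, -250, -200,
       -150, -100,  -50,    0,   50,  100,  150,  200,  250,  300,  350,
        400])) 576.0265558267699
side 725
(array([  0,   0,   0,   7,  10,   3,   1,   3,   2,   1,  38, 185, 221,
         1,   5,   4,   1,   3,  14,  27,   0,   0]), array([-700, -650, -600, -550, -500, -450, -400, -350, -300, -250, -200,
       -150, -100,  -50,    0,   50,  100,  150,  200,  250,  300,  350,
        400])) 505.1054600395863
t [ 10.22 -11.55 -23.98] r [ 0.1 -0.1 81.7] | from [ 5.402e+02 -1.177e+02  4.000e-01] [179.9  -0.   81.7] t= 7.1
t [ 14.13 -12.12 -21.88] r [ 3.7 -4.3 81.7] | from [ 5.402e+02 -1.177e+02  4.000e-01] [179.9  -0.   81.7] t= 7.1
[-26.  26.  41. 112. -23.  49.  19.]
```

```bash
python3 -m inch '[{"tx":0,"ty":0,"tz":-4,"rx":0,"ry":0,"rz":0,"grip":0},{"tx":0,"ty":-3,"tz":-8,"rx":0,"ry":0,"rz":0,"grip":0},{"tx":1,"ty":-6,"tz":-12,"rx":0,"ry":0,"rz":8,"grip":0},{"tx":3,"ty":-9,"tz":-16,"rx":0,"ry":0,"rz":16,"grip":0},{"tx":5,"ty":-12,"tz":-20,"rx":0,"ry":0,"rz":24,"grip":0},{"tx":8,"ty":-12,"tz":-22,"rx":0,"ry":0,"rz":32,"grip":0},{"tx":11,"ty":-12,"tz":-22,"rx":0,"ry":0,"rz":40,"grip":0},{"tx":14,"ty":-12,"tz":-22,"rx":0,"ry":0,"rz":48,"grip":0},{"tx":14.1,"ty":-12.1,"tz":-22,"rx":0,"ry":0,"rz":56,"grip":0},{"tx":14.1,"ty":-12.1,"tz":-22,"rx":0,"ry":0,"rz":64,"grip":0},{"tx":14.1,"ty":-12.1,"tz":-22,"rx":3,"ry":-3,"rz":72,"grip":0},{"tx":14.1,"ty":-12.1,"tz":-22,"rx":3.7,"ry":-4.3,"rz":80,"grip":0}]'
python3 - <<'E'
from h import *
print(get_obs()["joints"].round(0)); go([433,39.5,219],[180,5,0])
E
```

```text
t: 8.3
ee_pos: [439.5, 39.4, 219.5]
orientation: [-179.6, 3.9, 7.5]
force: [0.3, 0.1, -2.0]
grip_width: 0.264
grasp_force: 99.0
[-47.  -4.  36. 111.   2.  77. -95.]
t [-0.64 -0.09  0.1 ] r [ 0.2 -1.   7.5] | from [439.5  39.4 219.5] [-179.6    3.9    7.5] t= 8.3
```

```bash
python3 -m inch '[{"tx":-0.6,"ty":0,"tz":0,"rx":0,"ry":-1,"rz":6,"grip":0},{"tx":-0.6,"ty":0,"tz":0,"rx":0,"ry":-1,"rz":6,"grip":0},{"tx":-0.6,"ty":0,"tz":0,"rx":0,"ry":-1,"rz":6,"grip":0}]'
python3 - <<'E'
from h import *
go([433,39.5,219],[180,5,0])
m,p,d=cam("scene"); W=cloud(m,d); np.savez("pics/s2.npz",W=W,p=p)
m2,p2,d2=cam("wrist"); np.savez("pics/w3.npz",W=cloud(m2,d2),p=p2)
a=cv2.resize(p[150:300,130:330],(533,400)); b=cv2.resize(p2,(533,400))
cv2.imwrite("pics/c3.png",cv2.resize(np.hstack([a,b]),(800,300))[...,::-1])
P=W.reshape(-1,3);P=P[np.isfinite(P[:,0])]
b=P[(P[:,0]>560)&(P[:,0]<670)&(abs(P[:,1]-40)<60)&(P[:,2]>180)&(P[:,2]<300)]
k=np.polyfit(b[:,0],b[:,1],1);print("pole",len(b),k,"y@640",np.polyval(k,640),b.min(0),b.max(0))
h=b[b[:,2]>225+10];print("finger",len(h),h.mean(0) if len(h) else 0, h.max(0)if len(h) else 0)
E
```

```text
t: 8.6
ee_pos: [433.8, 38.4, 219.5]
orientation: [179.9, 4.9, 2.0]
force: [0.2, -0.0, -0.9]
grip_width: 0.262
grasp_force: 98.9
t [-0.07 -0.11  0.06] r [ 0.3 -0.1  2. ] | from [433.8  38.4 219.5] [179.9   4.9   2. ] t= 8.6
pole 139 [ 0.04013053 21.70959471] y@640 47.39313527313369 [560.21330897  37.96080067 206.33068566] [642.98961945  54.81776321 268.50823659]
finger 19 [627.95776181  46.91365007 253.82233806] [642.98961945  49.39506743 268.50823659]
```

View pics/c3.png

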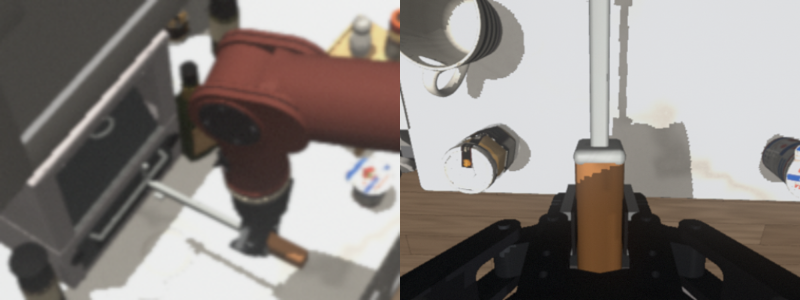

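The crop shows the pole level in front of the oven, hook (150,185) just before the opening, below the ring (100,125); grip on the handle is sound.

```bash
python3 -m inch '[{"tx":0,"ty":-0.1,"tz":0,"rx":0.2,"ry":0,"rz":2.2,"grip":0},{"tx":0,"ty":-0.1,"tz":0,"rx":0.2,"ry":0,"rz":2.2,"grip":0},{"tx":0,"ty":-0.1,"tz":0,"rx":0.2,"ry":0,"rz":2.2,"grip":0}]'
python3 - <<'E'
from h import *
go([480,39.5,219],[180,5,0.2]);go([507,39.5,219],[180,5,0.2])
P=cloud(*(lambda m,p,d:(m,d))(*cam("scene"))).reshape(-1,3);P=P[np.isfinite(P[:,0])]
b=P[(P[:,0]>560)&(P[:,0]<670)&(abs(P[:,1]-40)<60)&(P[:,2]>180)&(P[:,2]<300)]
k=np.polyfit(b[:,0],b[:,1],1);print("pole y@640,715",np.polyval(k,[640,715]),k[0])
E
```

```text
t: 9.0
ee_pos: [433.6, 39.5, 219.2]
orientation: [179.9, 4.9, -0.3]
force: [-0.1, 0.0, -0.7]
grip_width: 0.265
grasp_force: 99.0
t [ 4.62 -0.02 -0.38] r [ 0.1 -0.1 -0.5] | from [433.6  39.5 219.2] [179.9   4.9  -0.3] t= 9.0
t [ 7.31 -0.04 -0.61] r [ 0.1 -0.1 -0.5] | from [433.6  39.5 219.2] [179.9   4.9  -0.3] t= 9.0
pole y@640,715 [40.45008173 40.35849491] -0.0012211576296204864
```

```bash
python3 -m inch '[{"tx":2.5,"ty":0,"tz":-0.2,"rx":0,"ry":0,"rz":0,"grip":0},{"tx":4.6,"ty":0.05,"tz":-0.4,"rx":0,"ry":0,"rz":0,"grip":0},{"tx":6,"ty":0.05,"tz":-0.5,"rx":0,"ry":0,"rz":0,"grip":0},{"tx":7.3,"ty":0.05,"tz":-0.6,"rx":0,"ry":0,"rz":0,"grip":0},{"tx":7.3,"ty":0.05,"tz":-0.6,"rx":0,"ry":0,"rz":0,"grip":0}]'
python3 - <<'E'
from h import *
go([510,39.5,235],[180,5,0]);go([512,39.5,261],[180,5,0])
m,p,d=cam("scene"); W=cloud(m,d)
f=192/np.tan(np.radians(m["vfov"]/2))
def px(X):
    c=rot(m).T@(np.array(X)-m["position"]); return (c[:2]/c[2]*f+[m["cx"],m["cy"]])
c=px([700,40,290]).astype(int); print("ring px",px([718,39.5,287]),"tip px",px([711,39.5,268]))
cr=p[c[1]-45:c[1]+45,c[0]-60:c[0]+60]; cv2.imwrite("pics/c4.png",cv2.resize(cr,(800,600),interpolation=cv2.INTER_CUBIC)[...,::-1]); print(c)
P=W.reshape(-1,3);P=P[np.isfinite(P[:,0])]
b=P[(P[:,0]>690)&(P[:,0]<730)&(abs(P[:,1]-40)<26)&(P[:,2]>240)&(P[:,2]<305)]
b=b[(630.1+.4608*b[:,2]-b[:,0])>14];print(len(b));print(b[np.argsort(b[:,1])].round(0).tolist())
E
```

```text
t: 9.55
ee_pos: [507.9, 38.5, 218.5]
orientation: [179.8, 4.9, -0.4]
force: [-0.9, 0.4, -1.5]
grip_width: 0.262
grasp_force: 99.0
t [ 0.07 -0.1  -1.66] r [ 0.2 -0.1 -0.4] | from [507.9  38.5 218.5] [179.8   4.9  -0.4] t= 9.55
t [ 0.05 -0.09 -4.27] r [ 0.2 -0.1 -0.4] | from [507.9  38.5 218.5] [179.8   4.9  -0.4] t= 9.55
ring px [179.16168289 213.75818616] tip px [181.96153843 218.37227206]
[183 216]
53
[[721.0, 18.0, 287.0], [711.0, 20.0, 292.0], [719.0, 20.0, 286.0], [722.0, 22.0, 285.0], [713.0, 22.0, 293.0], [710.0, 22.0, 291.0], [705.0, 22.0, 295.0], [712.0, 24.0, 292.0], [708.0, 24.0, 290.0], [704.0, 25.0, 294.0], [703.0, 30.0, 296.0], [699.0, 30.0, 300.0], [712.0, 34.0, 245.0], [699.0, 34.0, 299.0], [703.0, 34.0, 296.0], [708.0, 34.0, 265.0], [699.0, 35.0, 296.0], [711.0, 36.0, 243.0], [711.0, 36.0, 265.0], [706.0, 37.0, 265.0], [707.0, 37.0, 258.0], [713.0, 37.0, 243.0], [709.0, 37.0, 241.0], [700.0, 38.0, 298.0], [701.0, 38.0, 293.0], [709.0, 38.0, 264.0], [703.0, 39.0, 298.0], [712.0, 39.0, 241.0], [710.0, 39.0, 254.0], [708.0, 40.0, 262.0], [713.0, 40.0, 253.0], [710.0, 41.0, 267.0], [713.0, 41.0, 248.0], [711.0, 41.0, 261.0], [700.0, 42.0, 299.0], [704.0, 42.0, 296.0], [701.0, 43.0, 294.0], [702.0, 45.0, 296.0], [704.0, 47.0, 296.0], [700.0, 47.0, 295.0], [703.0, 49.0, 295.0], [717.0, 51.0, 286.0], [704.0, 51.0, 297.0], [705.0, 51.0, 292.0], [712.0, 52.0, 291.0], [707.0, 53.0, 297.0], [706.0, 54.0, 294.0], [709.0, 55.0, 292.0], [717.0, 55.0, 291.0], [712.0, 56.0, 291.0], [720.0, 56.0, 290.0], [719.0, 57.0, 286.0], [715.0, 57.0, 291.0]]
```

View pics/c4.png

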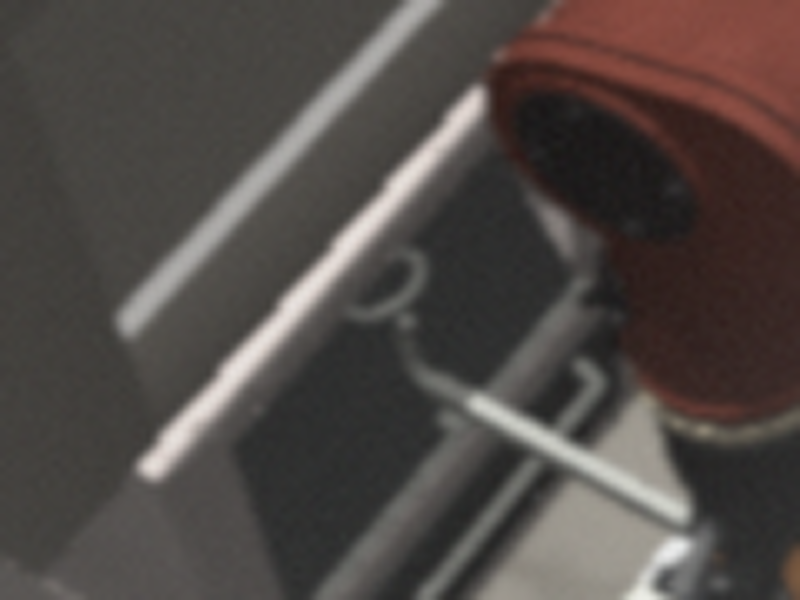

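The crop shows the ring at (390,285) and the finger tip (405,320) just below and in front of it, laterally aligned.

```bash
python3 -m inch '[{"tx":0.15,"ty":-0.05,"tz":-0.8,"rx":0,"ry":0,"rz":0,"grip":0},{"tx":0.25,"ty":-0.05,"tz":-1.6,"rx":0,"ry":0,"rz":0,"grip":0},{"tx":0.25,"ty":-0.05,"tz":-2.4,"rx":0,"ry":0,"rz":0,"grip":0},{"tx":0.25,"ty":-0.05,"tz":-3.2,"rx":0,"ry":0,"rz":0,"grip":0},{"tx":0.25,"ty":-0.05,"tz":-4.2,"rx":0,"ry":0,"rz":0,"grip":0},{"tx":0.25,"ty":-0.05,"tz":-4.2,"rx":0,"ry":0,"rz":0,"grip":0}]'
python3 - <<'E'
from h import *
m,p,d=cam("scene"); W=cloud(m,d)
cr=p[171:261,123:243]; cv2.imwrite("pics/c5.png",cv2.resize(cr,(800,600),interpolation=cv2.INTER_CUBIC)[...,::-1])
P=W.reshape(-1,3);P=P[np.isfinite(P[:,0])]
b=P[(abs(P[:,1])<130)&(P[:,2]>170)&(P[:,2]<300)&(P[:,0]>700)&((P[:,1]>70)|(P[:,1]<10))]
for _ in range(8):
    A=np.c_[b[:,1:3],np.ones(len(b))];k=np.linalg.lstsq(A,b[:,0],rcond=None)[0]; b=b[abs(b[:,0]-A@k)<6]
print("q",np.degrees(np.arctan(k[1])),len(b))
go([452,39.5,258],[180,5,0])
E
```

```text
t: 10.2
ee_pos: [513.7, 39.1, 262.1]
orientation: [179.9, 4.8, -0.4]
force: [0.4, -0.5, -1.6]
grip_width: 0.261
grasp_force: 99.0
q 23.405606935388384 748
t [-6.09  0.    0.84] r [ 0.1 -0.1 -0.4] | from [513.4  39.1 261.2] [179.9   4.9  -0.4] t= 10.25
```

View pics/c5.png

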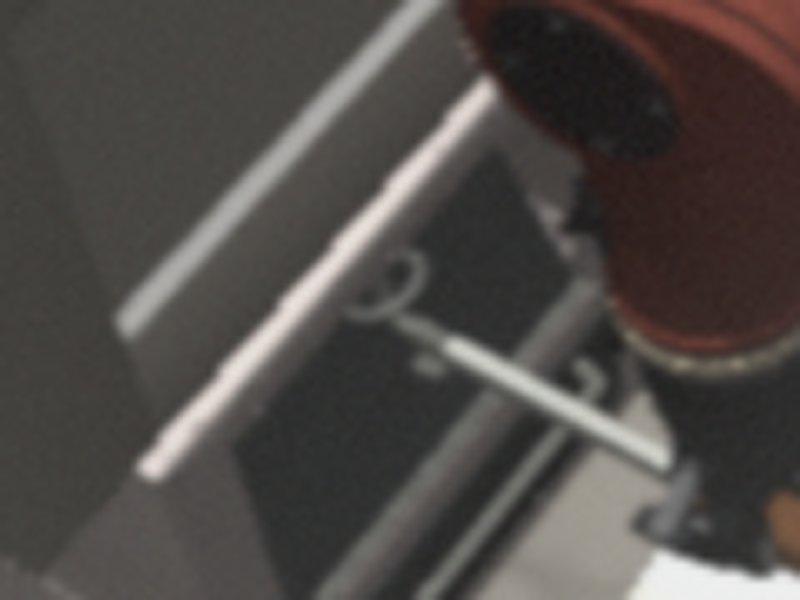

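The crop shows the finger up through the ring, its tip visible inside the hole at (385,270).

```bash
python3 -m inch '[{"tx":-0.8,"ty":0,"tz":0,"rx":0,"ry":0,"rz":0,"grip":0},{"tx":-1.6,"ty":0,"tz":0.05,"rx":0,"ry":0,"rz":0,"grip":0},{"tx":-2.4,"ty":0,"tz":0.1,"rx":0,"ry":0,"rz":0,"grip":0},{"tx":-3.2,"ty":0,"tz":0.2,"rx":0,"ry":0,"rz":0,"grip":0},{"tx":-4,"ty":0,"tz":0.3,"rx":0,"ry":0,"rz":0,"grip":0},{"tx":-4.8,"ty":0,"tz":0.5,"rx":0,"ry":0,"rz":0,"grip":0},{"tx":-5.6,"ty":0,"tz":0.7,"rx":0,"ry":0,"rz":0,"grip":0},{"tx":-6.2,"ty":0,"tz":0.8,"rx":0,"ry":0,"rz":0,"grip":0},{"tx":-6.5,"ty":0,"tz":0.9,"rx":0,"ry":0,"rz":0,"grip":0},{"tx":-6.5,"ty":0,"tz":0.9,"rx":0,"ry":0,"rz":0,"grip":0}]'
cat > q.py <<'E'
from h import *
m,p,d=cam("scene"); W=cloud(m,d)
P=W.reshape(-1,3);P=P[np.isfinite(P[:,0])]
b=P[(abs(P[:,1])<130)&(P[:,2]>170)&(P[:,2]<300)&(P[:,0]>690)&(P[:,0]<760)&((P[:,1]>70)|(P[:,1]<10))]
for _ in range(8):
    A=np.c_[b[:,1:3],np.ones(len(b))];k=np.linalg.lstsq(A,b[:,0],rcond=None)[0]; b=b[abs(b[:,0]-A@k)<6]
print("q",np.degrees(np.arctan(k[1])),len(b),"x@40,290",k@[40,290,1]); o=get_obs();print(o["ee_pos"].round(1),o["force"].round(1),round(o["t"],2))
E
python3 q.py
```

```text
t: 11.25
ee_pos: [447.0, 39.6, 257.1]
orientation: [179.9, 5.0, -0.4]
force: [-0.2, 0.1, -1.7]
grip_width: 0.26
grasp_force: 98.9
q 1.1201854705767478 1074 x@40,290 704.2519731579306
[447.2  39.6 257.2] [ 0.   0.3 -1.7] 11.3
```

```bash
python3 -m inch '[{"tx":-0.2,"ty":0,"tz":0,"rx":0,"ry":0,"rz":0,"grip":0},{"tx":-0.4,"ty":0,"tz":0,"rx":0,"ry":0,"rz":0,"grip":0},{"tx":-0.5,"ty":0,"tz":0,"rx":0,"ry":0,"rz":0,"grip":0},{"tx":-0.5,"ty":0,"tz":0,"rx":0,"ry":0,"rz":0,"grip":0}]'; python3 q.py
```

```text
t: 11.7
ee_pos: [443.5, 39.5, 257.8]
orientation: [179.9, 4.8, -0.4]
force: [8.5, -0.5, -4.2]
grip_width: 0.26
grasp_force: 98.8
q -0.027379343270873997 1034 x@40,290 701.3744973240081
[443.5  39.5 257.8] [ 7.3  0.  -4. ] 11.75
```

```bash
python3 -m inch '[{"tx":-0.15,"ty":0,"tz":0,"rx":0,"ry":0,"rz":0,"grip":0},{"tx":-0.3,"ty":0,"tz":0,"rx":0,"ry":0,"rz":0,"grip":0},{"tx":-0.3,"ty":0,"tz":0,"rx":0,"ry":0,"rz":0,"grip":0}]'; python3 q.py
```

```text
t: 12.05
ee_pos: [443.1, 39.4, 259.1]
orientation: [179.9, 4.5, -0.5]
force: [19.4, -1.0, -2.6]
grip_width: 0.266
grasp_force: 98.8
q -0.044424301822393285 1034 x@40,290 701.3657160072273
[443.1  39.4 259.1] [18.2 -0.5 -4.1] 12.1
```

```bash
python3 -m inch '[{"tx":0.6,"ty":0,"tz":0,"rx":0,"ry":0,"rz":0,"grip":0},{"tx":1.2,"ty":0,"tz":-0.1,"rx":0,"ry":0,"rz":0,"grip":0},{"tx":1.2,"ty":0,"tz":-0.1,"rx":0,"ry":0,"rz":0,"grip":0}]'; python3 q.py; python3 - <<'E'
from h import *
go([452,39.5,207],[180,5,0])
E
```

```text
t: 12.4
ee_pos: [451.7, 39.5, 257.5]
orientation: [179.8, 5.0, -0.4]
force: [-0.4, -0.2, -2.0]
grip_width: 0.264
grasp_force: 98.9
q -0.06211823773658575 1017 x@40,290 701.4253530608914
[451.4  39.4 257.5] [-0.6 -0.  -1.9] 12.45
t [ 0.5  -0.02  5.02] r [ 0.1  0.  -0.4] | from [451.4  39.4 257.5] [179.8   5.   -0.4] t= 12.45
```

```bash
python3 -m inch '[{"tx":0.1,"ty":0,"tz":1.2,"rx":0,"ry":0,"rz":0,"grip":0},{"tx":0.2,"ty":0,"tz":2.5,"rx":0,"ry":0,"rz":0,"grip":0},{"tx":0.35,"ty":0,"tz":4,"rx":0,"ry":0,"rz":0,"grip":0},{"tx":0.4,"ty":0,"tz":5,"rx":0,"ry":0,"rz":0,"grip":0},{"tx":0.4,"ty":0,"tz":5.4,"rx":0,"ry":0,"rz":0,"grip":0},{"tx":-0.6,"ty":0,"tz":5.4,"rx":0,"ry":0,"rz":0,"grip":0},{"tx":-1.2,"ty":0,"tz":5.4,"rx":0,"ry":2,"rz":0,"grip":0},{"tx":-1.2,"ty":1,"tz":5.4,"rx":0,"ry":5,"rz":0,"grip":0},{"tx":-1.2,"ty":2,"tz":5.4,"rx":0,"ry":5,"rz":0,"grip":0},{"tx":-1.2,"ty":2,"tz":5.4,"rx":0,"ry":5,"rz":0,"grip":0}]'; python3 q.py; python3 - <<'E'
from h import *
go([438,19.5,4],[180,0,0])
E
```

```text
t: 13.45
ee_pos: [434.5, 18.3, 205.7]
orientation: [180.0, -0.0, -0.5]
force: [0.3, -0.1, -1.9]
grip_width: 0.264
grasp_force: 98.9
q 0.08533063277750887 1042 x@40,290 701.5339819947708
[434.8  19.1 205.6] [-0.1  0.9 -2.4] 13.5
t [ 0.31 -0.06 20.16] r [ 0.1 -0.  -0.5] | from [434.8  19.1 205.6] [179.9  -0.   -0.5] t= 13.5
```

```bash
python3 -m inch '[{"tx":0.3,"ty":0,"tz":4,"rx":0,"ry":0,"rz":0,"grip":0},{"tx":0.3,"ty":0,"tz":8,"rx":0,"ry":0,"rz":0,"grip":0},{"tx":0.3,"ty":0,"tz":12,"rx":0,"ry":0,"rz":0,"grip":0},{"tx":0.3,"ty":0,"tz":15.5,"rx":0,"ry":0,"rz":0,"grip":0},{"tx":0.3,"ty":0,"tz":17.5,"rx":0,"ry":0,"rz":0,"grip":0},{"tx":0.3,"ty":0,"tz":19,"rx":0,"ry":0,"rz":0,"grip":0},{"tx":0.3,"ty":0,"tz":19.8,"rx":0,"ry":0,"rz":0,"grip":0},{"tx":0.3,"ty":0,"tz":20.3,"rx":0,"ry":0,"rz":0,"grip":0},{"tx":0.3,"ty":0,"tz":20.3,"rx":0,"ry":0,"rz":0,"grip":0}]'
```

```text
t: 14.4
ee_pos: [438.3, 19.1, 2.1]
orientation: [179.9, -0.0, -0.4]
force: [-0.9, -0.2, -0.7]
grip_width: 0.264
grasp_force: 99.3
```

Down another 2 mm until contact, then release and rise.

```bash
python3 -m inch '[{"tx":0,"ty":0,"tz":0.15,"rx":0,"ry":0,"rz":0,"grip":0},{"tx":0,"ty":0,"tz":0.2,"rx":0,"ry":0,"rz":0,"grip":0},{"tx":0,"ty":0,"tz":0.2,"rx":0,"ry":0,"rz":0,"grip":5.5},{"tx":0,"ty":0,"tz":0.1,"rx":0,"ry":0,"rz":0,"grip":5.5},{"tx":0,"ty":0,"tz":0.1,"rx":0,"ry":0,"rz":0,"grip":5.5},{"tx":0,"ty":0,"tz":0.1,"rx":0,"ry":0,"rz":0,"grip":5.5},{"tx":0,"ty":0,"tz":-2,"rx":0,"ry":0,"rz":0,"grip":5.5},{"tx":0,"ty":0,"tz":-5,"rx":0,"ry":0,"rz":0,"grip":5.5},{"tx":0,"ty":0,"tz":-9,"rx":0,"ry":0,"rz":0,"grip":5.5},{"tx":0,"ty":0,"tz":-13,"rx":0,"ry":0,"rz":0,"grip":5.5},{"tx":0,"ty":0,"tz":-17,"rx":0,"ry":0,"rz":0,"grip":5.5},{"tx":0,"ty":0,"tz":-17,"rx":0,"ry":0,"rz":0,"grip":5.5}]'
python3 q.py; python3 - <<'E'
from h import *
m,p,d=cam("scene"); cv2.imwrite("pics/end.png",p[...,::-1])
m,p,d=cam("wrist"); P=cloud(m,d).reshape(-1,3);P=P[np.isfinite(P[:,0])]
b=P[(P[:,0]>370)&(P[:,0]<670)&(abs(P[:,1]-19)<30)&(P[:,2]>9)&(P[:,2]<80)]
for lo,hi in((385,485),(500,610),(610,665)):
    c=b[(b[:,0]>lo)&(b[:,0]<hi)];print(len(c),c.mean(0).round(1) if len(c) else 0,c[:,2].max() if len(c) else 0)
E
```

```text
t: 15.6
ee_pos: [440.5, 19.9, 176.9]
orientation: [-179.9, -0.5, -0.4]
force: [-0.1, 1.2, -0.3]
grip_width: 0.647
grasp_force: 0.0
q -0.015120647392558528 1042 x@40,290 701.4357263893003
[439.3  19.8 174.4] [ 0.4  0.3 -0.2] 15.65
2763 [434.6  18.7  25.1] 28.32337652151432
1245 [544.9  18.2  19.7] 22.448681636121194
0 0 0
```

View pics/end.png

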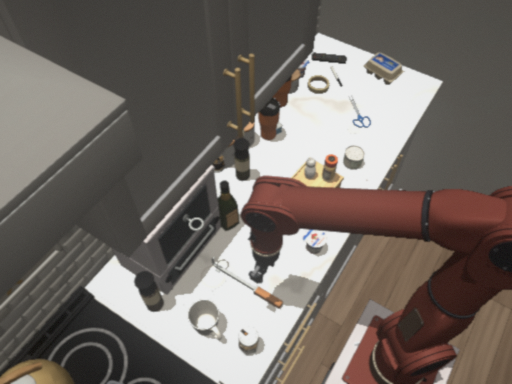

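The picture shows the flap shut with the ring at (197,224), the pole flat at (215,263)-(280,300) clear of the shelf, and all bystanders where they were.

```bash
python3 -c "
from station import *
print(hand_in())"
```

```text
the job is handed in; nothing more can be done
None
```

The flap is fully shut, the pole is unhooked and lying flat on the worktop clear of the shelf, and the job was handed in at about 16 s. I held the handle about 11 mm forward of its middle, and the last picture shows the other things where they stood.

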